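# Load the calibration plate and switch the projector console on past its safety stop

### The arm

A 6-joint arm with a two-finger parallel gripper is mounted at the origin on the work surface. World frame = base frame: x ahead of the robot, y to its left, z up, the work surface at z = 0. Lengths are in m, angles in rad, forces in N, time in s.
With the tool pointing down it reaches from about 0.325 to 0.85 m from the base axis. Payload 4.4 kg.
Tool frame: the origin (TCP) lies on the centre line of the jaws, within the pads' length; the fingertips stand r.tip_reach ahead of it and the grasp point (between the pads) lies 6 mm ahead of it (r.tip_reach is the distance from the TCP to the fingertips, in m); z points along the fingers, y is the direction in which the jaws open and shut (so a half turn about z gives the same grasp; the last joint's range is limited). The gripper opens to 94 mm and grips with 3 to 60 N. Pads are 16 mm wide; open, the fingers measure 119 mm over their backs; the gripper's body (75 mm by 177 mm) begins 78 mm behind the grasp point.
Start: joints at [1.04, 0.207, 1.542, -0, 1.393, -0.15], TCP at [0.214, 0.534, 0.23] pointing down, gripper open.
Joint ranges: [-2.73, 2.73], [-0.86, 2.22], [0.23, 2.46], [-1.11, 4.25], [0.08, 2.63], [-2.82, 2.82]. Speed limits (rad/s): [2.79, 2.79, 3.14, 3.14, 3.14, 3.14].

### API

Orientations are given as [roll, pitch, yaw] about the fixed x, y, z axes, in that order (R = Rz(yaw) Ry(pitch) Rx(roll)).
In Python, from cell import r gives the robot as it stands. The module is installed in compiled form; this text tells all that it offers.
- The arm moves only by the tool arm_command, never from a script. Its argument "series" is a list of rows, each a list of 5 numbers: the shift along the tool's x, y, z in cm, then the turn about the tool's z in degrees, then the closure, from 0 (fully open) to 1 (shut). A call has 1 to 8 rows; each row is the pose to reach, as a shift and turn from the pose commanded when the call began, along the tool's axes at that moment; what a row does not reach only later rows make up. A row lasts 1/8 s, in which the tool goes at most 62.5 mm and 10.7 degrees, less where a joint would pass 70% of its speed; a pose out of reach is approached as far as the arm can. A call with a gripper value outside its range is refused whole. The fingers move at their own pace and stop on an object; "force" is the grip in N (left out, the last holds). Time passes only in rows, so rows that repeat a pose let the fingers close. It gives the time, the measured TCP pose, the force and the opening at its end, in the units of the state.
- r.get_obs(): the state, without advancing time (a new reading comes with each control period).
- r.get_image(name): name is "side" or "top" or "wrist"; returns the picture (420x560x3 uint8, red, green, blue); there is no depth.
- r.camera_model(name): a dict with "fx", "fy", "cx", "cy" (pixels), "rvec" (rotation vector, rad) and "tvec" (3), from world to camera coordinates, as OpenCV has them. Camera axes: x right, y down, z forward; pixel columns grow to the right and rows downward; lengths in m; the calibration is good to about 2 mm. The wrist camera is an equidistant fisheye: a pixel r from the principal point sees the ray r / f radians off the axis. A picture is of the moment at which its call begins: read the wrist's pose just before it. camera_model takes no time and is no camera call; for the wrist camera it gives the pose at the moment of the call.
- r.sign_off(): hands the job in, once; it reports no verdict.
The state is a dict: "clock": time; "qpos": joint angles; "qd": joint speeds; "joint_efforts": joint torques, N m; "position": TCP position; "tool_rot": TCP orientation; "contact_force": force on the tool from outside, world axes, zero at the start; "moment": the same for the moment, N m; "opening": finger opening in m.
Only numpy, scipy, OpenCV 4.12 (cv2) and the standard library are available. Lean on these libraries where they do the work, as an engineer would, in place of code of your own. Each camera call takes 0.05 s, during which the arm holds its last target. There are 200 camera calls.

### The job

Take the blue calibration plate out of the rack and slide it, plain end first, fully home into the slot of the sloping console. Then push the knob in against its spring, turn it clockwise past the red safety stop to its end at the green mark, and let it spring back out. Leave the two other plates, the bottle and the steel block where they are.

Things in the scene. Friction and masses are not known exactly. Their poses are not given: they have to be found in the camera images.
- console: Fixed cream wedge console, x from -72 to 130 mm, y from -130 to 130 mm; origin on the bench, z up. Yaw varies; it stands left or right of the rack. Its dark front panel slopes up along +x at 35 degrees from level, from 46 mm high at x = -70 to 144 mm at x = 70; behind it a flat deck, 142 mm high. Slot on the panel's -y half, knob on its +y half, 122 mm apart.
- slot_mouth (a point): Centre of the slot's mouth in the panel surface. Panel axes: z straight out of the panel (35 degrees from vertical, leaning to the console's -x), x up the slope, y across. The slot is 84 mm along x, 12.5 mm along y, 70 mm deep along -z, straight-sided. A steel lead-in lip round the mouth stands 8 mm proud and flares 4 mm wider on every side.
- slot_floor (a point): Centre of the slot's floor, 70 mm below slot_mouth along its -z; same axes. The plate is home when its origin (centre of its foot) is here; then 60 mm of it stands out of the panel.
- plate: The plate to load, BLUE frame, white gridded window, loose, 0.15 to 0.31 kg: 80 mm (x) by 10 mm thick (y) by 130 mm tall (z). Origin at the centre of its foot, the plain end that goes into the slot. The top 48 mm is a blue grip with black ribs: grip it there across the 10 mm. Fits either way round about its z. Starts upright in one of the rack's three grooves.
- rack: Fixed grey rack, 110 mm (x) by 190 mm (y), origin under its centre on the bench, yaw varies. Grooves at y = -60, 0, 60 mm, each 12.5 by 83 mm, floor 10 mm and rim 50 mm above the bench. Plates stand in them, tops at 140 mm, thickness along the rack's y. Lift one straight up by more than 40 mm to free it.
- spare_a: Bystander: plate of the same size with a grey frame, loose, in another groove of the rack. Axes as for plate.
- spare_b: Bystander: plate of the same size with a yellow frame, loose, in another groove of the rack. Axes as for plate.
- knob_grip (a point): Point on the knob's axis in its round grey grip; moves and turns with it. z out of the panel (push along -z), x to its orange pointer line. The grip is a cylinder 44 mm across, from 19 mm below this point (-z) to 13 mm above. Under it a black disc 76 mm across, top face 19 mm below this point: fingertips beside the grip may press on it. 39 mm above the panel when out.
- stop_tip (a point): Inner end of the fixed red safety-stop bracket, 44 mm from the knob's axis; the bracket is 12 mm wide, runs outward to 66 mm from the axis and its top is 23 mm above the panel. It overhangs the path of the orange lug that sticks out of the knob's disc to 54 mm from the axis on the pointer's side. It stands 0.63 rad clockwise from straight up the slope.
- knob (a joint): Turn of the knob, rad, clockwise looking at the panel: 0 with the pointer straight up the slope (white mark, off), 1.35 at its end stop (green mark, on). With the knob out its lug strikes the red stop at about 0.4; pushed in more than 5 mm (best 7 to 9) it passes under, and from about 0.85 on it can spring out. Friction about 0.1 N m; stays where left. Starts at 0 to 0.3.
- knob_push (a joint): How far the knob is pushed in, m: 0 out, 0.010 fully in. The spring takes 4.5 N to start and 13.5 N at the end (0.9 N/mm), and drives the knob out when let go.
- bottle: Bystander: white plastic bottle with a red cap, 56 mm across, 150 mm tall, loose, standing in front of the gap between console and rack. Origin at the centre of its foot.
- block: Bystander: steel reference block, a disc 64 mm across and 16 mm high, loose, lying on the bench in the gap between console and rack. Origin at the centre of its underside.
Not all that is in view belongs to the job. What is meant by the plate is not pink or turquoise, and is the smaller of those in its own colour.

How it is judged:
On the way, in this order (a step that is already met when the one before it is completed fails the run):
1. the blue plate is fully home in the slot while the knob is still on the off side of its stop (distance between plate and slot_floor below 0.006 m and angle between the z axis of plate and the z axis of slot_floor, either way round below 0.08 rad and value of joint knob below 0.6 rad), for 0.2 s.
2. with the plate home, the knob is turned past its stop to the on end (distance between plate and slot_floor below 0.006 m and value of joint knob above 1.15 rad), for 0.1 s.
At the end, for the whole second after the job is handed in: The blue plate stands in the slot with its foot within 6 mm of the slot's floor centre, square to it within 0.08 rad and at rest; the knob is turned on (over 1.15 rad of its 1.35) and has sprung back out (under 2 mm in) (all of step 2 and angle between the z axis of plate and the z axis of slot_floor, either way round below 0.08 rad and linear speed of plate below 0.02 m/s and value of joint knob_push below 0.002 m); the robot touches nothing.
It fails at once if a spare plate is moved more than 25 mm (distance of any of spare_a, spare_b from where it was at the start of the episode above 0.025 m).
It fails at once if the bottle is moved more than 25 mm or tipped (distance of bottle from where it was at the start of the episode above 0.025 m or angle between bottle's own z axis and vertical above 0.4 rad).
It fails at once if the steel block is moved more than 25 mm (distance of block from where it was at the start of the episode above 0.025 m).
It fails at once if the knob is turned past its stop while the plate is not home (value of joint knob above 0.75 rad and distance between plate and slot_floor above 0.012 m).
It also fails if it takes over 58 s, if anything falls off the work surface, if the arm or the gripper's body presses on something with over 40 N, if the wrist force passes 120 N, or if a joint passes its speed limit or range.

## Working session

There is one attempt and no reset: what is moved stays moved. The work goes in short steps, Python scripts to look and compute and a tool call to move; the robot and the scene stay as the last step left them, time stands still between calls to the robot, and variables do not carry over. Pictures are saved under pics/ and viewed, about 8 in all and at most 12, crops included, and the job is handed in when it is done.

Besides the shell and the picture viewer there is one more tool, called after "Call:" in YAML: its name, and indented under it one key for each argument. arm_command: Moves the arm, as the interface text tells. Its arguments: {"type":"object","properties":{"series":{"type":"array","items":{"type":"array","items":{"type":"number"}}},"force":{"type":"number"}},"required":["series"]}

```bash
mkdir -p pics; python3 - <<'E'
from cell import r
import cv2
o=r.get_obs(); print({k:o[k] for k in('clock','position','tool_rot','contact_force','opening')}, r.tip_reach)
for n in('side','top'):
    cv2.imwrite(f'pics/{n}0.png',r.get_image(n)[:,:,::-1]); print(n,r.camera_model(n))
print(r.camera_model('wrist'))
E
```

```text
{'clock': 0.0, 'position': array([0.21334728, 0.53316135, 0.22932304]), 'tool_rot': array([-3.13939572e+00, -2.92262917e-04,  2.76082060e+00]), 'contact_force': array([ 0.34517694, -0.65221722,  0.16403632]), 'opening': 0.09399993500511407} 0.025
side {'fx': 387.09857106940797, 'fy': 387.09857106940797, 'cx': 284.3670811647221, 'cy': 208.06526228676915, 'rvec': array([ 2.34172469, -0.6324281 ,  0.2163277 ]), 'tvec': array([-0.52666769,  0.31309103,  0.7008397 ])}
top {'fx': 512.6641512507263, 'fy': 512.6641512507263, 'cx': 290.87274704316303, 'cy': 208.91943104047385, 'rvec': array([ 2.18681211, -2.2186511 ,  0.05744083]), 'tvec': array([-0.00859441,  0.598029  ,  1.21605942])}
{'fx': 325.19226210127806, 'fy': 325.19226210127806, 'cx': 280.1890873501481, 'cy': 210.9112180535122, 'rvec': array([-2.41000763, -1.63067115, -0.2171203 ]), 'tvec': array([-0.57355814, -0.02626587,  0.39028535])}
```

View pics/top0.png

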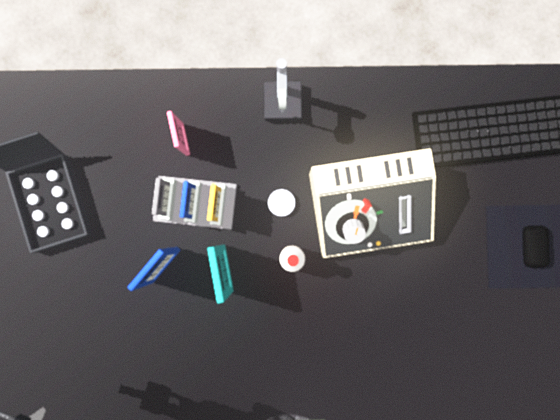

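View pics/side0.png

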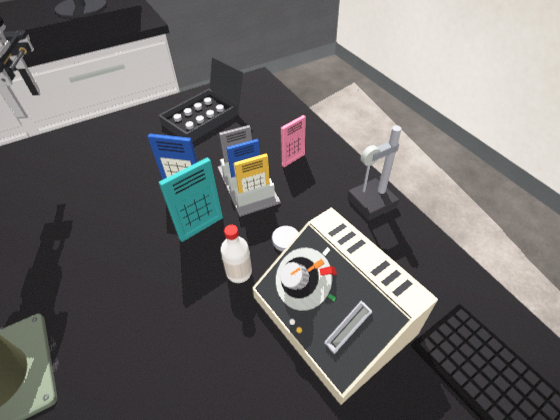

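Top view: the blue candidates are a plate in the rack's middle groove (188,200) and a free-standing, larger one at (153,268). Pink (178,133) and turquoise (220,273) are ruled out. The blue plate in the rack fits, because it is smaller and stands in a groove. I'll confirm with enlarged crops.

```bash
python3 - <<'E'
import cv2,numpy as np
t=cv2.imread('pics/top0.png'); s=cv2.imread('pics/side0.png')
def c(im,x,y,w,h,k): return cv2.resize(im[y:y+h,x:x+w],(w*k,h*k),interpolation=cv2.INTER_CUBIC)
a=c(t,125,165,133,100,3); a2=c(t,305,145,133,100,3)
b=c(s,150,120,133,100,3); b2=c(s,245,205,200,150,2)
g=np.full((600,800,3),90,np.uint8)
g[:300,:399]=a;g[:300,400:799]=a2;g[300:,:399]=b;g[300:,400:800]=b2
cv2.imwrite('pics/c1.png',g)
E
```

```text
(no output)
```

View pics/c1.png

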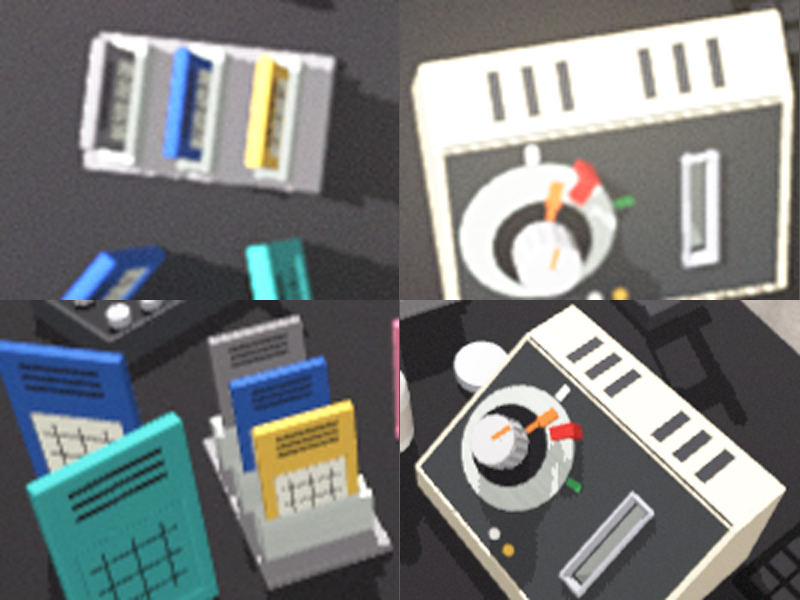

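Confirmed: the small blue plate is in the rack's middle groove, between the grey and yellow spares. Next I'll fit the console and rack poses.

```bash
cat >h.py <<'E'
import numpy as np,cv2
from scipy.optimize import least_squares
from scipy.spatial.transform import Rotation as R
from cell import r
def K(m): return np.array([[m['fx'],0,m['cx']],[0,m['fy'],m['cy']],[0,0,1]])
def proj(n,P):
    m=r.camera_model(n) if isinstance(n,str) else n
    return cv2.projectPoints(np.float64(P).reshape(-1,1,3),m['rvec'],m['tvec'],K(m),None)[0].reshape(-1,2)
def projw(m,P):  # equidistant fisheye
    return cv2.fisheye.projectPoints(np.float64(P).reshape(-1,1,3),m['rvec'],m['tvec'],K(m),np.zeros(4))[0].reshape(-1,2)
def tri(a,b):
    return least_squares(lambda p:np.r_[proj('top',p)[0]-a,proj('side',p)[0]-b],[.5,0,.1])
def T(p,yaw): 
    M=np.eye(4);M[:3,:3]=R.from_euler('z',yaw).as_matrix();M[:3,3]=p;return M
def ap(M,P): return np.asarray(P)@M[:3,:3].T+M[:3,3]
s,c=np.sin(np.radians(35)),np.cos(np.radians(35))
RP=np.array([[c,0,-s],[0,1,0],[s,0,c]]) # panel axes in console frame (columns)
def panel(x): return np.array([x,0,.046+(x+.07)*np.tan(np.radians(35))])
E
python3 - <<'E'
from h import *
for nm,a,b in[('lip',(405.4,214.5),(348.4,327.4)),('platetop',(183.7,199.7),(243.3,143.7))]:
    f=tri(a,b);print(nm,f.x.round(4),f.fun.round(1))
L=np.array([[.13,.13,.142],[.13,-.13,.142]])
tp=np.array([[310,166.5],[431.7,149]]);sp=np.array([[330,208.5],[436.5,299]])
f=least_squares(lambda q:np.r_[(proj('top',ap(T([q[0],q[1],0],q[2]),L))-tp).ravel(),(proj('side',ap(T([q[0],q[1],0],q[2]),L))-sp).ravel()],[.5,-.1,0])
print('console',f.x,f.fun.round(1))
M=T([f.x[0],f.x[1],0],f.x[2])
for nm,p in[('fl',[-.072,.13,.046]),('fr',[-.072,-.13,.046]),('tl',[.07,.13,.142])]:
    q=ap(M,[p]);print(nm,proj('top',q),proj('side',q))
lip=tri((405.4,214.5),(348.4,327.4)).x
print('lip in console',(lip-M[:3,3])@M[:3,:3])
E
```

```text
lip [ 0.5778 -0.272   0.0991] [-0.  0.  0. -0.]
platetop [0.6173 0.2132 0.1396] [ 0.3 -0.9 -1.   0.1]
console [ 0.57007055 -0.20827389  0.13619038] [ 1.4  0.8 -1.5  0.5  0.4 -1.4  0.5  0.2]
fl [[322.67728977 258.00812748]] [[251.1760051  286.71811412]]
fr [[432.78072098 241.16424401]] [[341.5541005  397.61332415]]
tl [[315.68080621 194.79513008]] [[307.44773241 221.48310639]]
lip in console [-0.0009955  -0.06421561  0.09909454]
```

```bash
cat >>h.py <<'E'
def back(n,uv,z):
    m=r.camera_model(n); Rm=cv2.Rodrigues(m['rvec'])[0]; C=-Rm.T@m['tvec']
    if n=='wrist':
        d=(np.array(uv)-[m['cx'],m['cy']])/m['fx'];t=np.linalg.norm(d);v=np.r_[d/t*np.sin(t),np.cos(t)]
    else: v=np.linalg.inv(K(m))@np.r_[uv,1]
    v=Rm.T@v; return C+v*(z-C[2])/v[2]
E
python3 - <<'E'
from h import *
for a,b in[((185.7,182),(181.7,218)),((214.5,184),(211,220.5))]: # blue, yellow top-edge ends (far, near)
    p,q=back('top',a,.14),back('top',b,.14); d=p-q
    print('far',p.round(4),'near',q.round(4),'mid',((p+q)/2).round(4),'len',np.linalg.norm(d).round(4),'yaw',np.arctan2(d[1],d[0]).round(3))
for a,b in[((227,147),(259.3,140))]:
    p,q=back('side',a,.14),back('side',b,.14);d=q-p;print('side',p,q,np.linalg.norm(d),np.arctan2(d[1],d[0]))
m=r.camera_model('wrist');Rm=cv2.Rodrigues(m['rvec'])[0];C=-Rm.T@m['tvec'];o=r.get_obs();Rt=R.from_euler('xyz',o['tool_rot']).as_matrix()
print('cam in tool',Rt.T@(C-o['position']),'axis',Rt.T@Rm[2], 'imx',Rt.T@Rm[0])
E
```

```text
far [0.6535 0.2093 0.14  ] near [0.5761 0.2183 0.14  ] mid [0.6148 0.2138 0.14  ] len 0.0779 yaw -0.116
far [0.6483 0.1474 0.14  ] near [0.5698 0.1555 0.14  ] mid [0.609  0.1515 0.14  ] len 0.0789 yaw -0.103
side [0.58109896 0.22061413 0.14      ] [0.65829308 0.20448524 0.14      ] 0.07886110736165577 -0.20597607783759575
cam in tool [ 7.78453155e-02 -4.73036377e-05 -1.52353489e-01] axis [-2.65602139e-01 -6.90062368e-04  9.64082480e-01] imx [-5.87016359e-04  9.99999674e-01  5.54049424e-04]
```

```bash
cat >>h.py <<'E'
def go(p,yaw=None):
    o=r.get_obs();Rt=R.from_euler('z',o['tool_rot'][2]).as_matrix()@np.diag([1,-1,-1])
    print('shift cm',((np.array(p)-o['position'])@Rt*100).round(2),'turn',None if yaw is None else np.degrees((o['tool_rot'][2]-yaw+np.pi)%(2*np.pi)-np.pi).round(2))
E
python3 -c "
from h import *
go([.63,.212,.26],3.037)"
```

```text
shift cm [-50.62 -14.34  -3.06] turn -15.83
```

Call:
arm_command:
  series:
    - [-4, -1, -3.1, -4, 0.45]
    - [-10, -2.8, -3.1, -8, 0.45]
    - [-16, -4.5, -3.1, -12, 0.45]
    - [-22, -6.2, -3.1, -15.8, 0.45]
    - [-28, -8, -3.1, -15.8, 0.45]
    - [-34, -9.7, -3.1, -15.8, 0.45]
    - [-40, -11.3, -3.1, -15.8, 0.45]
    - [-46, -13, -3.1, -15.8, 0.45]
  force: 12

```text
clock: 1.1
position: [0.5936, 0.2407, 0.2608]
tool_rot: [-3.142, -0.001, 3.036]
contact_force: [0.1, 1.3, -0.2]
opening: 0.0513
```

```bash
python3 -c "
from h import *
go([.63,.212,.26],3.037)"
```

```text
shift cm [-3.92 -2.47  0.08] turn -0.03
```

Call:
arm_command:
  series:
    - [-3.9, -2.5, 0, 0, 0.45]
    - [-3.9, -2.5, 0, 0, 0.45]

```text
clock: 1.35
position: [0.6305, 0.2101, 0.2599]
tool_rot: [-3.141, -0.001, 3.032]
contact_force: [-0.1, 0.1, -0.4]
opening: 0.0517
```

```bash
python3 - <<'E'
from h import *
o=r.get_obs();print(o['position'],o['tool_rot'],o['opening'])
m=r.camera_model('wrist');im=r.get_image('wrist')[:,:,::-1].copy()
M=T([.6155,.2135,.0],-.105)
for y in(-.005,.005):
  for x in(-.04,.04): 
    p=projw(m,ap(M,[[x,y,.14]]))[0];print(p);cv2.circle(im,tuple(int(v) for v in p.round()),1,(0,0,255),-1)
cv2.imwrite('pics/w1.png',cv2.resize(im,(800,600)))
E
```

```text
[0.63048482 0.21011941 0.25993559] [-3.14054004e+00 -1.25795340e-03  3.03173735e+00] 0.05172876194658743
[276.24022816 150.63465501]
[276.98449845 240.88195281]
[288.20553234 150.58054136]
[288.17419241 240.82538917]
```

View pics/w1.png

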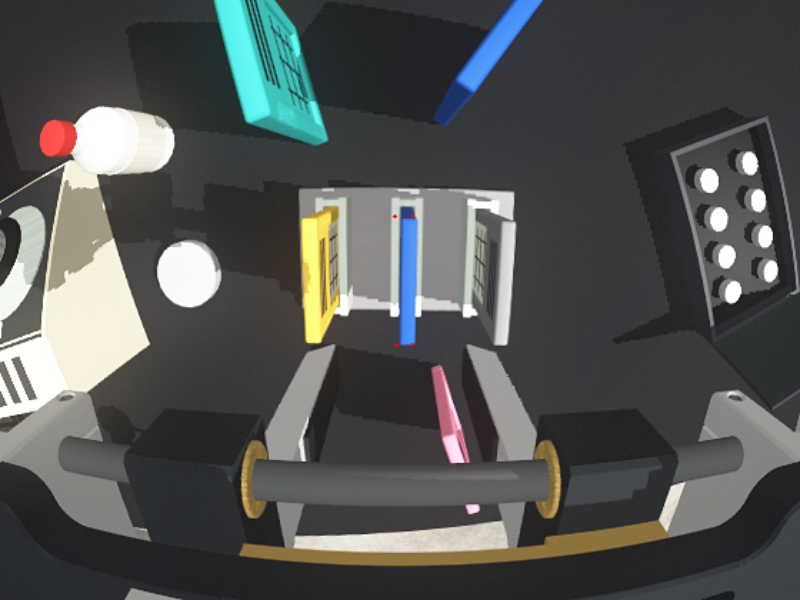

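The wrist view shows the blue plate's top edge from (409,218) to (408,343), about 3 mm further to +y than my estimate. Yellow is to its left and grey to its right. The tool points straight down and can't be tilted. So I'll grip the plate off-centre (28 mm toward its far end, 25 mm below the top) and pivot it 35° in the pads against the groove rim.

```bash
python3 -c "
from h import *
go([.6438,.2134,.121],3.037)"
```

```text
shift cm [-1.45  0.31 13.91] turn -0.18
```

Call:
arm_command:
  series:
    - [-1.4, 0.3, 4, 0, 0.45]
    - [-1.4, 0.3, 9, 0, 0.45]
    - [-1.4, 0.3, 13.9, 0, 0.45]
    - [-1.4, 0.3, 13.9, 0, 0.45]
    - [-1.4, 0.3, 13.9, 0, 1]
    - [-1.4, 0.3, 13.9, 0, 1]
    - [-1.4, 0.3, 13.9, 0, 1]
    - [-1.4, 0.3, 13.9, 0, 1]
  force: 12

```text
clock: 2.4
position: [0.6435, 0.2148, 0.1238]
tool_rot: [3.141, 0.002, 3.036]
contact_force: [-0.1, -0.6, -0.7]
opening: 0.0152
```

```bash
python3 -c "
from h import *
o=r.get_obs();print(o['position'],o['tool_rot'],o['opening'],o['contact_force'],o['moment'])"
```

```text
[0.64350942 0.21483034 0.12380206] [3.14092911e+00 1.97376804e-03 3.03647670e+00] 0.015176189933701888 [-0.05362232 -0.62606465 -0.68294822] [ 0.03903982 -0.02014724 -0.0315625 ]
```

Call:
arm_command:
  series:
    - [0, 0, 0, 0, 1]
    - [0, 0, 0, 0, 1]
    - [0, 0, 0, 0, 1]
    - [0, 0, -1.2, 0, 1]
    - [0, 0, -2.4, 0, 1]
    - [0, 0, -3.5, 0, 1]
    - [0, 0, -3.5, 0, 1]

```text
clock: 3.28
position: [0.6433, 0.2145, 0.1591]
tool_rot: [-3.141, 0.001, 3.037]
contact_force: [-0.5, -4.6, -0.0]
opening: 0.0103
```

```bash
python3 - <<'E'
from h import *
o=r.get_obs();print(o['position'],o['tool_rot'],o['opening'],o['contact_force'],o['moment'])
# arc plan: pivot = near foot corner; grip (68,105) from it; rotate a
for a in range(0,45,5):
    t=np.radians(a);u=np.array([[np.cos(t),-np.sin(t)],[np.sin(t),np.cos(t)]])@[6.8,10.5]-[6.8,10.5];print(a,u.round(2))
E
```

```text
[0.64325783 0.214466   0.15907555] [-3.14116811e+00  1.42247957e-03  3.03663194e+00] 0.010266012593103977 [-0.52293323 -4.62824752 -0.03902412] [-1.19749597  0.15497472 -0.04060223]
0 [0. 0.]
5 [-0.94  0.55]
10 [-1.93  1.02]
15 [-2.95  1.4 ]
20 [-4.    1.69]
25 [-5.07  1.89]
30 [-6.16  1.99]
35 [-7.25  2.  ]
40 [-8.34  1.91]
```

Call:
arm_command:
  series:
    - [0, -0.2, 0, 0, 1]
    - [0, -0.2, 0, 0, 1]

```text
clock: 3.52
position: [0.6429, 0.2134, 0.1576]
tool_rot: [3.14, 0.001, 3.037]
contact_force: [0.2, -1.0, -1.0]
opening: 0.0101
```

```bash
python3 - <<'E'
from h import *
o=r.get_obs();print(o['position'],o['opening'],o['contact_force'],o['moment'])
E
```

```text
[0.64291301 0.21344779 0.15755977] 0.010131065426145253 [ 0.15991939 -1.00720494 -1.03256088] [-0.28466811 -0.07001571  0.01633375]
```

Call:
arm_command:
  series:
    - [1.1, 0, -0.55, 0, 1]
    - [2.1, 0, -1.0, 0, 1]
    - [3.1, 0, -1.4, 0, 1]
    - [4.1, 0, -1.7, 0, 1]
    - [5.1, 0, -1.9, 0, 1]
    - [6.2, 0, -2.0, 0, 1]
    - [7.2, 0, -2.0, 0, 1]
    - [7.2, 0, -2.0, 0, 1]
  force: 10

```text
clock: 4.53
position: [0.5699, 0.2204, 0.1774]
tool_rot: [-3.141, -0.001, 3.037]
contact_force: [0.2, -0.1, -0.7]
opening: 0.0102
```

```bash
python3 - <<'E'
from h import *
o=r.get_obs();print(o['position'],o['opening'],o['contact_force'],o['moment'])
im=r.get_image('side')[:,:,::-1]
a=im[60:240,140:380];cv2.imwrite('pics/s2.png',cv2.resize(a,(800,600),interpolation=cv2.INTER_CUBIC))
E
```

```text
[0.56985764 0.22038909 0.17739408] 0.010153450522596785 [ 0.20277506 -0.10960153 -0.65830286] [ 0.06048087 -0.00091241 -0.03435398]
```

View pics/s2.png

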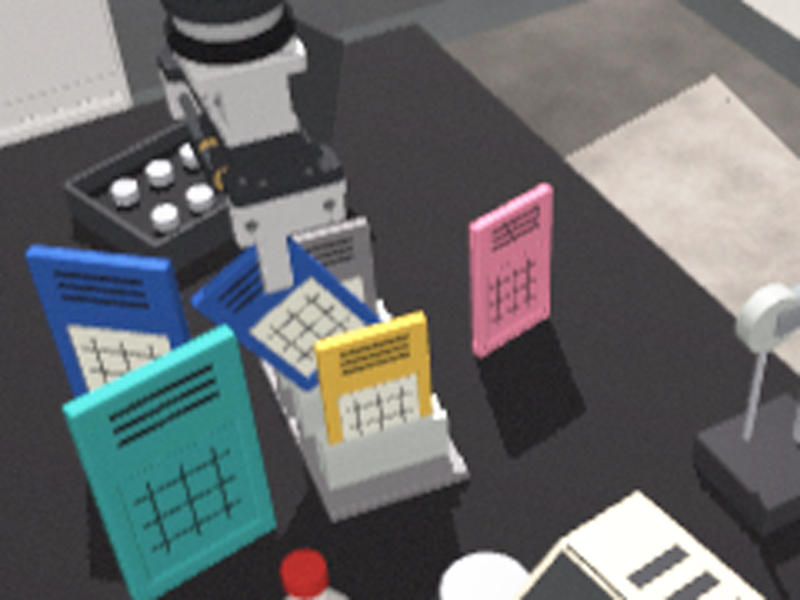

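```bash
cat >>h.py <<'E'
def plfit(px,ids,yaw=None,n='side'):
    # fit plate tilt & in-plane position in vertical plane through TCP grasp; ids plate corners (x,z), face side facing -y
    o=r.get_obs();yaw=o['tool_rot'][2]-np.pi if yaw is None else yaw
    ex=np.array([np.cos(yaw),np.sin(yaw),0]);ey=np.array([-ex[1],ex[0],0]);ez=np.array([0,0,1.]);g=o['position']+[0,0,-.006]
    def pts(q):
        t=q[0];zz=ez*np.cos(t)-ex*np.sin(t);xx=ex*np.cos(t)+ez*np.sin(t)
        return np.array([g+xx*(i[0]-q[1])+zz*(i[1]-q[2])-ey*.005 for i in ids])
    f=least_squares(lambda q:(proj(n,pts(q))-px).ravel(),[.6,.028,.105]);return f.x,f.fun.round(1)
E
python3 - <<'E'
from h import *
px=np.array([[193,300],[307,388],[385,320]])*.3+[140,60]
q,res=plfit(px,[(-.04,.13),(-.04,0),(.04,0)]);print(np.degrees(q[0]),q[1:],res)
E
```

```text
31.776879422498162 [0.01508308 0.10798055] [-0.5 -0.2 -0.   0.1  0.6  0.2]
```

```bash
python3 -c "
from h import *
go([.5699,.2204,.305]);go([.51,-.28,.305],3.278)"
```

```text
shift cm [ 2.000e-02  1.000e-02 -1.279e+01] turn None
shift cm [  0.74 -50.38 -12.79] turn -13.82
```

Call:
arm_command:
  series:
    - [0, 0, -2.5, 0, 1]
    - [0, 0, -6.5, 0, 1]
    - [0, 0, -10.5, 0, 1]
    - [0, -1, -12.8, 0, 1]
    - [0, -3.5, -12.8, 0, 1]
    - [0, -7.5, -12.8, -3, 1]
    - [0, -12, -12.8, -6, 1]
    - [0, -16.5, -12.8, -9, 1]

```text
clock: 5.58
position: [0.553, 0.0549, 0.3047]
tool_rot: [3.141, -0.002, -3.088]
contact_force: [-0.1, -0.5, -1.5]
opening: 0.0099
```

Call:
arm_command:
  series:
    - [0, -4.5, 0, -1, 1]
    - [0, -9, 0, -2, 1]
    - [0, -13.5, 0, -3, 1]
    - [0, -18, 0, -4, 1]
    - [0, -22.5, 0, -5, 1]
    - [0, -26.5, 0, -5, 1]
    - [0, -29.5, 0, -5, 1]
    - [0, -30.5, 0, -5, 1]

```text
clock: 6.58
position: [0.569, -0.25, 0.3043]
tool_rot: [3.14, -0.002, -3.005]
contact_force: [-0.1, 0.1, -2.0]
opening: 0.0104
```

```bash
python3 - <<'E'
from h import *
o=r.get_obs();print(o['clock'],o['position'],o['tool_rot'],o['opening'],o['contact_force'],o['moment'])
w=r.get_image('wrist')[:,:,::-1]; s_=r.get_image('side')[:,:,::-1]
cv2.imwrite('pics/w3.png',w);cv2.imwrite('pics/s3.png',s_)
g=np.zeros((600,800,3),np.uint8);g[:300,:400]=cv2.resize(w,(400,300));g[:300,400:]=cv2.resize(s_,(400,300))
g[300:,:400]=cv2.resize(w[90:240,180:380],(400,300),interpolation=cv2.INTER_CUBIC);
go([.51,-.28,.252],3.278)
cv2.imwrite('pics/g3.png',g)
E
```

```text
6.575 [ 0.56895302 -0.24996392  0.30432496] [ 3.14004211e+00 -1.95852222e-03 -3.00477669e+00] 0.010447976498567244 [-0.13756536  0.099758   -1.98481072] [ 0.12834984 -0.01892083 -0.03314047]
shift cm [ 6.3  -2.28  5.26] turn 0.09
```

View pics/g3.png

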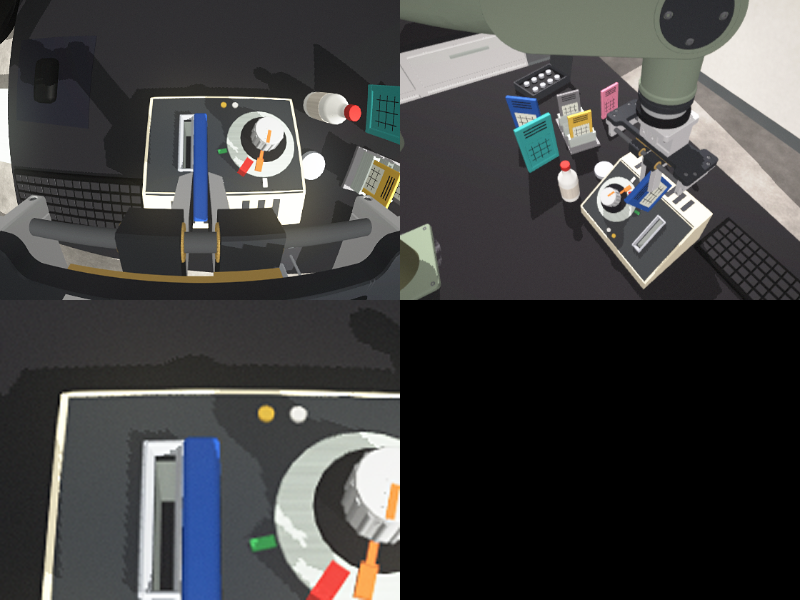

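```bash
python3 - <<'E'
import cv2,numpy as np
w=cv2.imread('pics/w3.png');s=cv2.imread('pics/s3.png')
g=np.zeros((600,800,3),np.uint8)
g[:,:400]=cv2.resize(w[125:275,195:295],(400,600),interpolation=cv2.INTER_CUBIC)
g[:,400:]=cv2.resize(s[210:360,305:405],(400,600),interpolation=cv2.INTER_CUBIC)
cv2.imwrite('pics/g4.png',g)
E
```

```text
(no output)
```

View pics/g4.png

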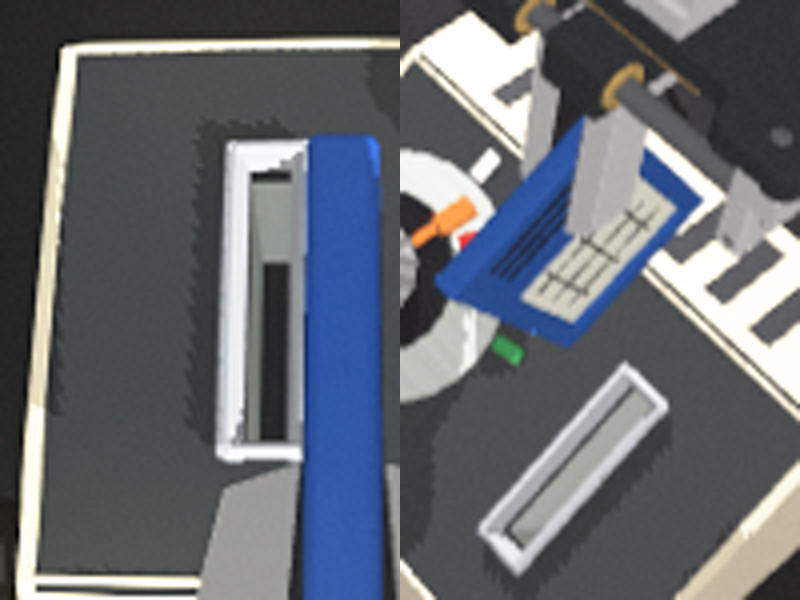

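```bash
cat > fit.py <<'E'
from h import *
# order: (+x,+y),(+x,-y),(-x,-y),(-x,+y)
side=np.array([[361.75,300.5],[372,311.25],[334.5,354.25],[324.75,342.75]])
top=np.array([[398.7,196],[411,195],[412.3,232.3],[399.7,234.3]])
wr=np.array([[249.25,240],[252,160.5]]) # (+x,-y),(-x,-y)
mw=r.camera_model('wrist')
S=np.array([[1,1],[1,-1],[-1,-1],[-1,1]])
L=np.array([[.13,.13,.142],[.13,-.13,.142]]);tp=np.array([[310,166.5],[431.7,149]]);sp=np.array([[330,208.5],[436.5,299]])
F=np.array([[-.072,-.13,.046]])
def res(q,lipx=0):
    M=T([q[0],q[1],0],q[2]);m=panel(lipx)+[0,-.061,0]
    lc=np.array([m+RP@[a*q[3],b*q[4],.008] for a,b in S]);lc=ap(M,lc)
    return np.concatenate([(proj('side',lc)-side).ravel(),(proj('top',lc)-top).ravel(),(projw(mw,lc[[1,2]])-wr).ravel(),
     (proj('top',ap(M,L))-tp).ravel(),(proj('side',ap(M,L))-sp).ravel(),(projw(mw,ap(M,F))-[[211.25,136.25]]).ravel()])
if __name__=='__main__':
    f=least_squares(res,[.57,-.208,.136,.05,.015],x_scale=[.01,.01,.1,.01,.01],loss='soft_l1');print(f.x,f.cost);print(f.fun.round(1))
    M=T([f.x[0],f.x[1],0],f.x[2]);print('mouth',ap(M,panel(0)+[0,-.061,0]))
    px=np.array([[314.25,280],[347.5,296.25],[380.75,260],[351.75,239.25]])
    for ys in [(-1,-1,-1,-1),(1,-1,-1,-1),(1,1,-1,-1)]:
        o=r.get_obs();y=o['tool_rot'][2]-np.pi;ex=np.array([np.cos(y),np.sin(y),0]);ey=np.array([-ex[1],ex[0],0]);ez=np.array([0,0,1.]);g=o['position']+[0,0,-.006]
        def pts(q):
            t=q[0];zz=ez*np.cos(t)-ex*np.sin(t);xx=ex*np.cos(t)+ez*np.sin(t)
            return np.array([g+xx*(i[0]-q[1])+zz*(i[1]-q[2])+ey*.005*k for i,k in zip([(-.04,.13),(-.04,0),(.04,0),(.04,.13)],ys)])
        p=least_squares(lambda q:(proj('side',pts(q))-px).ravel(),[.6,.028,.105]);print(ys,np.degrees(p.x[0]),p.x[1:],p.fun.round(1),p.cost)
E
python3 fit.py
```

```text
[ 0.57214786 -0.2094272   0.14209155  0.04902342  0.01189353] 14.196078819900588
[-0.5 -0.7 -0.3 -1.2 -1.3 -1.1 -1.  -0.4  0.8  1.4 -0.8  0.7 -2.1 -0.1
  0.2 -0.5 -1.  -0.3 -1.2 -1.3  1.7  0.3 -1.4 -0.8  1.1 -1.4  1.8 -0.4
 -3.4  0.4]
mouth [ 0.58078631 -0.26981244  0.09501453]
(-1, -1, -1, -1) 33.04740858524795 [0.02061412 0.10421348] [-0.6  4.5 -2.  -0.4 -0.8 -2.3  3.6 -1.6] 23.19489367987327
(1, -1, -1, -1) 33.826883853129644 [0.02200915 0.11208222] [-3.9  1.1 -0.2  0.2  0.4 -1.4  4.5  0.8] 19.736642993054108
(1, 1, -1, -1) 34.04045252102721 [0.02271886 0.11682384] [-2.8  2.  -3.7 -3.8  1.  -0.7  5.2  2. ] 36.19189125700092
```

```bash
cat >>h.py <<'E'
YAW=.142;MOUTH=np.array([.5808,-.2698,.0950]);MC=T([.5721,-.2094,0],YAW)
Nn=MC[:3,:3]@RP[:,2];Uu=MC[:3,:3]@RP[:,0]
E
python3 - <<'E'
from h import *
t=np.radians(34);n=MC[:3,:3]@[-np.sin(t),0,np.cos(t)];u=MC[:3,:3]@[np.cos(t),0,np.sin(t)]
for h in(.05,.015,-.07):
    p=MOUTH+h*Nn+.025*u+.109*n+[0,0,.006];print(h,p);go(p,YAW+np.pi)
E
```

```text
0.05 [ 0.51258862 -0.27955165  0.24630252]
shift cm [ 6.03 -2.27  5.83] turn -0.23
0.015 [ 0.53246174 -0.27671054  0.2176322 ]
shift cm [ 4.03 -2.26  8.7 ] turn -0.23
-0.07 [ 0.58072503 -0.26981072  0.14800427]
shift cm [-0.85 -2.24 15.66] turn -0.23
```

Call:
arm_command:
  series:
    - [3, -1.2, 0, -0.2, 1]
    - [6, -2.2, 2, -0.2, 1]
    - [6, -2.2, 4.5, -0.2, 1]
    - [6, -2.2, 5.8, -0.2, 1]
    - [5, -2.2, 7.3, -0.2, 1]
    - [4, -2.2, 8.7, -0.2, 1]
    - [4, -2.2, 8.7, -0.2, 1]

```text
clock: 7.55
position: [0.5335, -0.2747, 0.2167]
tool_rot: [3.14, -0.002, -2.997]
contact_force: [-0.0, -0.4, -1.2]
opening: 0.0101
```

```bash
python3 - <<'E'
from h import *
o=r.get_obs();print(o['clock'],o['position'],o['tool_rot'],o['opening'],o['contact_force'],o['moment'])
w=r.get_image('wrist')[:,:,::-1]; s_=r.get_image('side')[:,:,::-1]
g=np.zeros((600,800,3),np.uint8)
g[:,:400]=cv2.resize(w[125:275,225:325],(400,600),interpolation=cv2.INTER_CUBIC)
g[:,400:]=cv2.resize(s_[240:390,300:400],(400,600),interpolation=cv2.INTER_CUBIC)
cv2.imwrite('pics/g5.png',g)
E
```

```text
7.55 [ 0.53347716 -0.27469253  0.21673424] [ 3.13952537e+00 -1.98658884e-03 -2.99721972e+00] 0.01011492420673753 [-4.61615800e-04 -3.91455208e-01 -1.20456639e+00] [ 0.04599369 -0.03389964 -0.05915679]
```

View pics/g5.png

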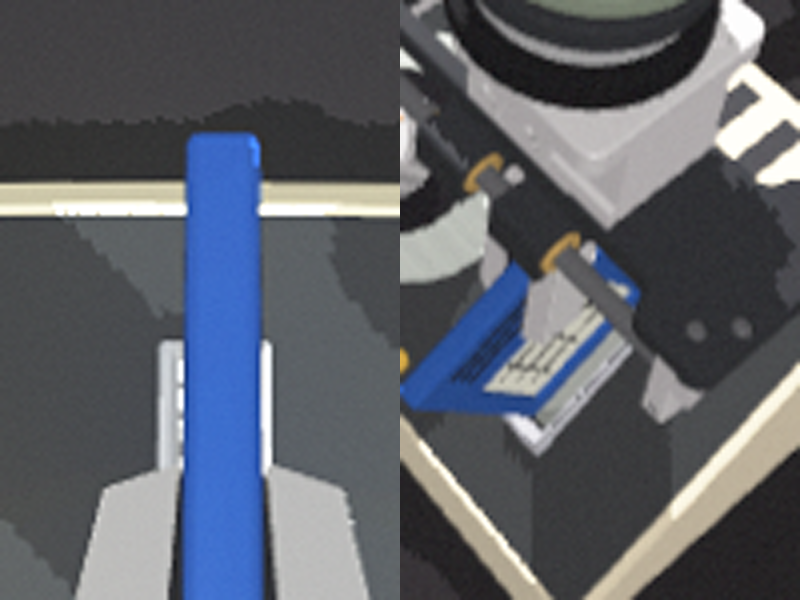

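```bash
python3 - <<'E'
from h import *
o=r.get_obs();ey=MC[:3,1]
for nm,x in(('near',-.04),('far',.04)):
    print(nm,'want',proj('side',MOUTH+Nn*.015+Uu*x-ey*.005),' per mm u',proj('side',MOUTH+Nn*.015+Uu*(x+.001)-ey*.005)-proj('side',MOUTH+Nn*.015+Uu*x-ey*.005),'n',proj('side',MOUTH+Nn*.016+Uu*x-ey*.005)-proj('side',MOUTH+Nn*.015+Uu*x-ey*.005))
t=np.radians(34);n=MC[:3,:3]@[-np.sin(t),0,np.cos(t)];u=MC[:3,:3]@[np.cos(t),0,np.sin(t)]
for h in(.015,-.01,-.04,-.07):
    p=MOUTH+h*Nn+.025*u+.109*n+[0,0,.006];go(p,YAW+np.pi)
E
```

```text
near want [[332.3943453 346.1659551]]  per mm u [[ 0.38800487 -0.43660214]] n [[-0.21746597  0.01455321]]
far want [[363.82686037 310.79654495]]  per mm u [[ 0.3979964 -0.4478451]] n [[-0.17882351 -0.03187731]]
shift cm [ 0.12 -0.1   0.08] turn 0.09
shift cm [-1.31 -0.1   2.13] turn 0.09
shift cm [-3.03 -0.1   4.59] turn 0.09
shift cm [-4.75 -0.1   7.04] turn 0.09
```

Call:
arm_command:
  series:
    - [0.1, -0.2, 0.1, 0, 1]
    - [-0.4, -0.2, 0.8, 0, 1]
    - [-0.8, -0.2, 1.5, 0, 1]
    - [-1.2, -0.2, 2.1, 0, 1]
    - [-1.2, -0.2, 2.1, 0, 1]

```text
clock: 8.28
position: [0.5451, -0.2756, 0.1963]
tool_rot: [3.14, -0.001, -2.998]
contact_force: [0.1, -0.2, -1.8]
opening: 0.0099
```

Call:
arm_command:
  series:
    - [-0.57, 0, 0.82, 0, 1]
    - [-1.14, 0, 1.64, 0, 1]
    - [-1.72, 0, 2.46, 0, 1]
    - [-1.72, 0, 2.46, 0, 1]

```text
clock: 8.78
position: [0.5622, -0.273, 0.1713]
tool_rot: [3.14, -0.001, -2.998]
contact_force: [-1.3, -0.9, -3.3]
opening: 0.01
```

```bash
python3 - <<'E'
from h import *
o=r.get_obs();print(o['position'],o['contact_force'],o['moment'],o['opening'])
t=np.radians(35);p=MOUTH-.07*Nn+.025*Uu+.109*Nn+[0,0,.006];go(p,YAW+np.pi)
E
```

```text
[ 0.56215543 -0.27304528  0.17131286] [-1.30542763 -0.94459718 -3.25944461] [0.04336076 0.33604477 0.01989994] 0.010002828071414248
shift cm [-1.7   0.06  2.4 ] turn 0.07
```

Call:
arm_command:
  series:
    - [-0.57, 0, 0.82, 0, 1]
    - [-1.14, 0, 1.64, 0, 1]
    - [-1.72, 0, 2.46, 0, 1]
    - [-1.72, 0, 2.46, 0, 1]
  force: 20

```text
clock: 9.28
position: [0.5778, -0.2713, 0.1478]
tool_rot: [3.141, -0.004, -2.999]
contact_force: [-5.4, -0.9, 0.3]
opening: 0.0095
```

```bash
python3 - <<'E'
from h import *
o=r.get_obs();print(o['clock'],o['position'],o['contact_force'],o['moment'],o['opening'])
w=r.get_image('wrist')[:,:,::-1]; s_=r.get_image('side')[:,:,::-1];t_=r.get_image('top')[:,:,::-1]
g=np.zeros((600,800,3),np.uint8)
g[:,:400]=cv2.resize(w[125:275,225:325],(400,600),interpolation=cv2.INTER_CUBIC)
g[:,400:]=cv2.resize(s_[240:390,300:400],(400,600),interpolation=cv2.INTER_CUBIC)
cv2.imwrite('pics/g6.png',g)
E
```

```text
9.275 [ 0.57776198 -0.27132091  0.14778791] [-5.44341401 -0.89357238  0.30355275] [-0.01315317  1.47018331 -0.01801176] 0.00947782094309899
```

View pics/g6.png

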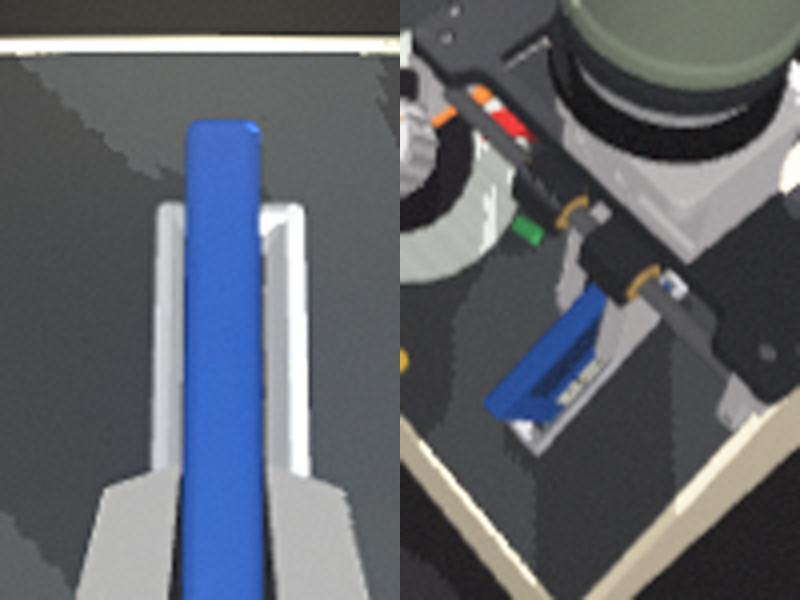

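Call:
arm_command:
  series:
    - [-0.1, 0, 0.3, 0, 1]
    - [-0.25, 0, 0.6, 0, 1]
    - [-0.25, 0, 0.6, 0, 1]
  force: 30

```text
clock: 9.8
position: [0.5789, -0.2712, 0.1472]
tool_rot: [3.141, -0.006, -2.999]
contact_force: [-20.0, 4.2, 23.8]
opening: 0.0098
```

Call:
arm_command:
  series:
    - [0.2, 0, -0.5, 0, 1]
    - [0.2, 0, -0.5, 0, 0.7]
    - [0.2, 0, -0.5, 0, 0.6]
    - [0.2, 0, -0.5, 0, 0.6]
    - [0.2, 0, -4, 0, 0.6]
    - [0.2, 0, -9, 0, 0.6]
    - [0.2, 0, -13, 0, 0.6]
    - [0.2, 0, -13, 0, 0.6]

```text
clock: 10.8
position: [0.5824, -0.2724, 0.2775]
tool_rot: [-3.135, 0.008, -2.998]
contact_force: [-0.6, -0.5, -0.0]
opening: 0.0376
```

```bash
python3 - <<'E'
from h import *
mw=r.camera_model('wrist');w=r.get_image('wrist')[:,:,::-1]; s_=r.get_image('side')[:,:,::-1]
o=r.get_obs();print(o['clock'],o['position'],o['tool_rot'],o['contact_force'],o['opening'])
cv2.imwrite('pics/w7.png',w);cv2.imwrite('pics/s7.png',s_)
g=np.zeros((600,800,3),np.uint8)
g[:,:400]=cv2.resize(w[110:260,230:330],(400,600),interpolation=cv2.INTER_CUBIC)
g[:,400:]=cv2.resize(s_[225:375,265:365],(400,600),interpolation=cv2.INTER_CUBIC)
cv2.imwrite('pics/g7.png',g)
ey=MC[:3,1]
for x in(-.04,.04):
  for y in (-.005,.005):
    p=MOUTH+.06*Nn+Uu*x+ey*y
    print('want top corner',x,y,'side crop',((proj('side',p)-[265,225])*4+[400,0]).round(),'wrist crop',((projw(mw,p)-[230,110])*4).round())
kg=ap(MC,panel(0)+[0,.061,0])+.039*Nn
print('knob grip',kg,'side',(proj('side',kg+.013*Nn)-[265,225])*4+[400,0],'wrist',(projw(mw,kg+.013*Nn)-[230,110])*4)
E
```

```text
10.9 [ 0.57991536 -0.27091809  0.27190255] [-3.14154354e+00  3.67313756e-04 -2.99865360e+00] [-0.56419312 -0.1367116   0.19493509] 0.03722449181193907
want top corner -0.04 -0.005 side crop [[628. 487.]] wrist crop [[196.  89.]]
want top corner -0.04 0.005 side crop [[611. 468.]] wrist crop [[238.  89.]]
want top corner 0.04 -0.005 side crop [[761. 337.]] wrist crop [[193. 412.]]
want top corner 0.04 0.005 side crop [[743. 319.]] wrist crop [[241. 412.]]
knob grip [ 0.54132275 -0.15217977  0.12696146] side [[500.64732302 196.8087771 ]] wrist [[726.13513394 264.60001076]]
```

View pics/g7.png

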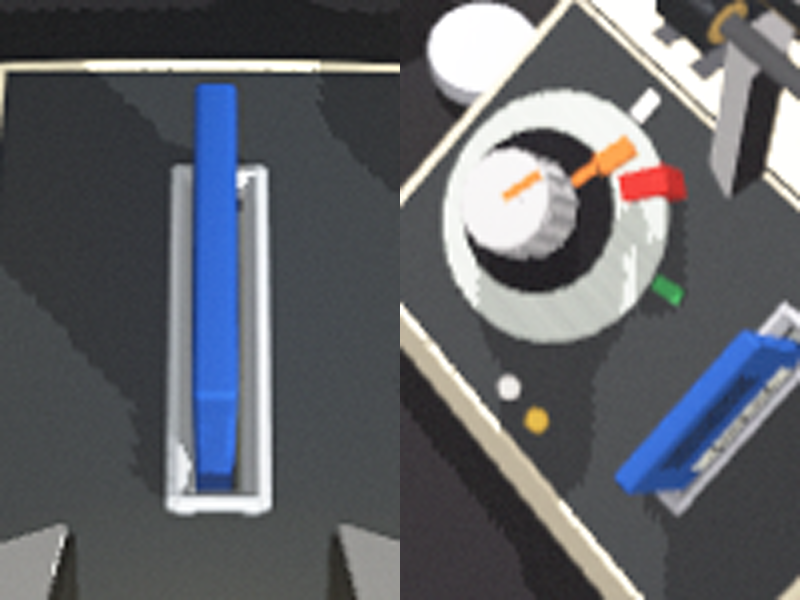

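```bash
python3 - <<'E'
from h import *
go([.5467,-.2747,.195],YAW+np.pi)
E
```

```text
shift cm [3.34 0.1  7.69] turn 0.05
```

Call:
arm_command:
  series:
    - [3.3, 0.1, 0, 0, 1]
    - [3.3, 0.1, 2.5, 0, 1]
    - [3.3, 0.1, 5, 0, 1]
    - [3.3, 0.1, 7.7, 0, 1]
    - [3.3, 0.1, 7.7, 0, 1]
    - [3.3, 0.1, 8.7, 0, 1]
    - [3.3, 0.1, 9.2, 0, 1]
    - [3.3, 0.1, 9.2, 0, 1]

```text
clock: 11.9
position: [0.547, -0.2747, 0.1802]
tool_rot: [3.142, -0.0, -2.999]
contact_force: [-0.0, -0.1, -0.7]
opening: 0.0004
```

Call:
arm_command:
  series:
    - [0, 0, 0.3, 0, 1]
    - [0, 0, 0.6, 0, 1]
    - [-0.2, 0, 0.9, 0, 1]
    - [-0.2, 0, 0.9, 0, 1]

```text
clock: 12.4
position: [0.5483, -0.2752, 0.1752]
tool_rot: [-3.14, -0.002, -2.998]
contact_force: [-8.4, 1.8, 15.9]
opening: 0.0004
```

Contact on top of the plate came at TCP z = 0.175 m, against 0.1755 m predicted for a plate at home, so it is home. Next is the knob.

```bash
python3 - <<'E'
from h import *
go([.5407,-.1523,.225],YAW+np.pi+.45);go([.5407,-.1523,.1338],YAW+np.pi+.45)
print(r.get_obs()['qpos'])
E
```

```text
shift cm [-1.   12.27 -4.98] turn -25.72
shift cm [-1.   12.27  4.14] turn -25.72
[-0.60491976  0.33447556  1.49875591 -0.0024317   1.30835738 -2.31819831]
```

Call:
arm_command:
  series:
    - [0, 0, -3, 0, 1]
    - [-0.3, 2, -5, -4, 0.6]
    - [-0.6, 6, -5, -12, 0.38]
    - [-1, 10, -5, -20, 0.38]
    - [-1, 12.3, -5, -25.7, 0.38]
    - [-1, 12.3, -5, -25.7, 0.38]
    - [-1, 12.3, -5, -25.7, 0.38]

```text
clock: 13.28
position: [0.5416, -0.1521, 0.2214]
tool_rot: [-3.141, -0.0, -2.552]
contact_force: [-0.3, -0.9, -0.1]
opening: 0.0567
```

```bash
python3 - <<'E'
from h import *
mw=r.camera_model('wrist');w=r.get_image('wrist')[:,:,::-1].copy()
o=r.get_obs();print(o['clock'],o['position'],o['tool_rot'],o['contact_force'],o['opening'],o['qpos'][5])
kg=ap(MC,panel(0)+[0,.061,0])+.039*Nn
ey=MC[:3,1]
for h,c in((.013,(0,255,0)),):
  for a in np.arange(0,6.28,.5):
    p=projw(mw,kg+h*Nn+.022*(np.cos(a)*Uu-np.sin(a)*ey))[0]; cv2.circle(w,tuple(int(v) for v in p.round()),0,c,-1)
for a in (0,.25,.63,1.35):
    p=projw(mw,kg-.025*Nn+.044*(np.cos(a)*Uu-np.sin(a)*ey))[0]; cv2.circle(w,tuple(int(v) for v in p.round()),1,(255,0,255),-1)
cv2.imwrite('pics/g8.png',cv2.resize(w[60:270,140:420],(800,600),interpolation=cv2.INTER_CUBIC))
go([.5407,-.1523,.1338],YAW+np.pi+.45)
E
```

```text
13.325 [ 0.54154008 -0.15236699  0.22133019] [-3.14087750e+00 -2.30195650e-05 -2.55227219e+00] [ 0.57077583  0.26083437 -0.25541902] 0.0575634097455049 -2.5879113883600433
shift cm [0.07 0.05 8.75] turn -0.15
```

View pics/g8.png

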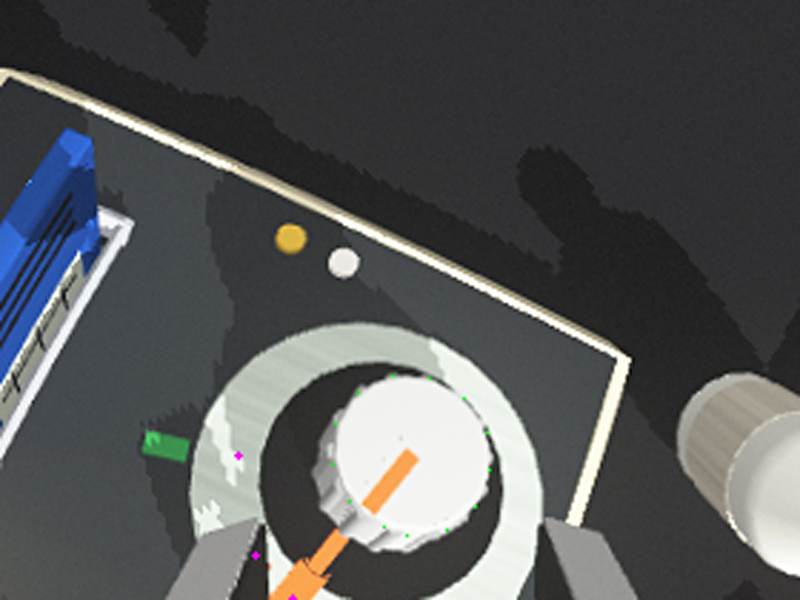

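Call:
arm_command:
  series:
    - [0, 0, 3, 0, 0.38]
    - [0, 0, 6, 0, 0.38]
    - [0.1, 0.1, 8.7, 0, 0.38]
    - [0.1, 0.1, 8.7, 0, 0.38]

```text
clock: 13.82
position: [0.5376, -0.1527, 0.1329]
tool_rot: [3.138, -0.006, -2.553]
contact_force: [-7.9, -2.1, 4.6]
opening: 0.0578
```

Call:
arm_command:
  series:
    - [0, 0, 0, 0, 0.8]
    - [0, 0, 0, 0, 0.8]
    - [0, 0, 0, 0, 0.8]
    - [0, 0, 0, 0, 0.8]
  force: 40

```text
clock: 14.32
position: [0.539, -0.155, 0.1351]
tool_rot: [-3.139, -0.005, -2.553]
contact_force: [-5.3, -6.0, 3.9]
opening: 0.0462
```

Call:
arm_command:
  series:
    - [-0.2, -0.1, 0.33, 0, 0.8]
    - [-0.4, -0.2, 0.66, 0, 0.8]
    - [-0.6, -0.3, 0.95, 0, 0.8]
    - [-0.6, -0.3, 0.95, 0, 0.8]

```text
clock: 14.82
position: [0.5431, -0.1545, 0.1291]
tool_rot: [3.141, -0.011, -2.552]
contact_force: [-19.8, -3.3, 26.0]
opening: 0.0464
```

```bash
python3 - <<'E'
from h import *
o=r.get_obs();print(o['clock'],o['position'],o['tool_rot'],o['contact_force'],o['contact_force']@Nn,o['moment'],o['opening'])
kg=ap(MC,panel(0)+[0,.061,0])+.039*Nn
d=o['position']-[0,0,.006]-kg;print('along n',d@Nn,'u',d@Uu)
E
```

```text
14.825 [ 0.54314743 -0.15448253  0.12908472] [ 3.14133758 -0.01082598 -2.55187792] [-19.75833188  -3.29600586  26.04730031] 32.8230976499998 [-0.80631689  3.54225776 -0.0693324 ] 0.046421666181374804
along n -0.00402476804762006 u -0.0010109184701658513
```

Call:
arm_command:
  series:
    - [0.23, 0.11, -0.37, 0, 0.8]
    - [0.23, 0.11, -0.37, 0, 0.8]

```text
clock: 15.08
position: [0.5423, -0.1545, 0.1302]
tool_rot: [-3.139, -0.006, -2.553]
contact_force: [-7.8, -4.2, 7.1]
opening: 0.0467
```

Call:
arm_command:
  series:
    - [0, 0, 0, 6, 0.8]
    - [0, 0, 0, 12, 0.8]
    - [0, 0, 0, 18, 0.8]
    - [0, 0, 0, 18, 0.8]

```text
clock: 15.58
position: [0.5425, -0.1533, 0.1295]
tool_rot: [-3.14, -0.004, -2.869]
contact_force: [-7.5, -1.3, 6.3]
opening: 0.0434
```

```bash
cat >k.py <<'E'
from h import *
o=r.get_obs();print(o['clock'],o['position'],o['tool_rot'],o['contact_force'],o['contact_force']@Nn,o['moment'],o['opening'])
kg=ap(MC,panel(0)+[0,.061,0])+.039*Nn
d=o['position']-[0,0,.006]-kg;print('along n',d@Nn,'u',d@Uu,'v',d@MC[:3,1])
# lug angle: orange pixels in side view, back-projected to the disc plane
hi=r.get_image('side');h=cv2.cvtColor(hi,cv2.COLOR_RGB2HSV);m=cv2.inRange(h,(7,150,140),(17,255,255))
ys,xs=np.nonzero(m);mm=r.camera_model('side');Rm=cv2.Rodrigues(mm['rvec'])[0];C=-Rm.T@mm['tvec']
P0=kg-.022*Nn;V=(np.c_[xs,ys,np.ones(len(xs))]@np.linalg.inv(K(mm)).T)@Rm
P=C+V*(((P0-C)@Nn)/(V@Nn))[:,None]-P0;x,y=P@Uu,-P@MC[:3,1];rr=np.hypot(x,y);k=(rr>.036)&(rr<.062)
print('orange',k.sum(),'angle',np.round(np.arctan2(y[k].mean(),x[k].mean()),3) if k.any() else None)
E
python3 k.py
```

```text
15.575 [ 0.54246959 -0.15330885  0.12953878] [-3.13974426 -0.00449205 -2.86875121] [-7.51390519 -1.33776219  6.26373018] 9.505959972671889 [-0.93538835  1.1305834  -0.69607543] 0.04335355514226173
along n -0.0033632237664239888 u -0.001164078063501563 v -0.0012800165785541336
orange 0 angle None
```

```bash
cat >k2.py <<'E'
from h import *
kg=ap(MC,panel(0)+[0,.061,0])+.039*Nn
o=r.get_obs();print(o['clock'],o['position'],o['tool_rot'][2],o['contact_force']@Nn,o['moment'],o['opening'],o['qpos'][5])
d=o['position']-[0,0,.006]-kg;print('along n',d@Nn,'u',d@Uu,'v',d@MC[:3,1])
def rays(n,m,xy):
    xy=np.float64(xy).reshape(-1,1,2)
    q=(cv2.fisheye if n=='wrist' else cv2).undistortPoints(xy,K(m),np.zeros(4)).reshape(-1,2)
    Rm=cv2.Rodrigues(m['rvec'])[0];return -Rm.T@m['tvec'],np.c_[q,np.ones(len(q))]@Rm
for n in('side','top','wrist'):
    m=r.camera_model(n);im=r.get_image(n);cv2.imwrite(f'pics/k_{n}.png',im[:,:,::-1]);h=cv2.cvtColor(im,cv2.COLOR_RGB2HSV)
    for nm,lo,hi,ht in(('lug',(8,140,110),(19,255,255),-.022),('line',(8,140,110),(19,255,255),.013),('red',(0,170,100),(5,255,255),-.016),('green',(60,120,60),(80,255,255),-.039)):
        ys,xs=np.nonzero(cv2.inRange(h,lo,hi))
        if not len(xs): continue
        C,V=rays(n,m,np.c_[xs,ys]);P0=kg+ht*Nn;P=C+V*(((P0-C)@Nn)/(V@Nn))[:,None]-P0;x,y=P@Uu,-P@MC[:3,1];rr=np.hypot(x,y)
        k=(rr<.025) if nm=='line' else (rr>.036)&(rr<.075)
        if k.sum()>2:
            a=np.arctan2(y[k].mean(),x[k].mean()) 
            e=np.linalg.svd(np.c_[x[k]-x[k].mean(),y[k]-y[k].mean()],full_matrices=False)[2][0]
            print(n,nm,k.sum(),'ang',a.round(2),'r',rr[k].mean().round(3),'linedir',np.arctan(e[1]/e[0]).round(2))
E
python3 k2.py
```

```text
15.625 [ 0.54249133 -0.1532851   0.12950879] -2.868417381589794 10.523792231606187 [-0.9324963   1.08482122 -0.70518728] 0.04360148609509361 -2.2687758953215464
along n -0.003402059526616779 u -0.001160902550147719 v -0.001259583468455151
side line 6 ang 0.83 r 0.007 linedir 0.25
side green 28 ang 1.36 r 0.067 linedir 1.41
wrist lug 47 ang 0.25 r 0.061 linedir 1.5
wrist line 335 ang 0.58 r 0.012 linedir 0.55
wrist green 139 ang 1.39 r 0.066 linedir 1.39
```

Call:
arm_command:
  series:
    - [0, 0, 0, 6, 0.8]
    - [0, 0, 0, 12, 0.8]
    - [0, 0, 0, 18, 0.8]
    - [0, 0, 0, 24, 0.8]
    - [0, 0, 0, 30, 0.8]
    - [0, 0, 0, 36, 0.8]
    - [0, 0, 0, 36, 0.8]

```text
clock: 16.65
position: [0.5422, -0.1479, 0.129]
tool_rot: [3.136, -0.008, 2.79]
contact_force: [-6.5, 6.5, 10.3]
opening: 0.0455
```

```bash
python3 k2.py
```

```text
16.65 [ 0.54219714 -0.14786325  0.12902928] 2.7902133203601642 11.590986092789075 [2.84876215 0.92038802 1.06273852] 0.045516120852435 -1.6446504803379174
along n -0.004067920300089113 u -0.0010459435004406153 v 0.00414932826706928
side red 68 ang 0.67 r 0.065 linedir 1.08
side green 28 ang 1.36 r 0.067 linedir 1.41
wrist lug 289 ang 0.47 r 0.069 linedir -1.2
wrist line 424 ang 0.64 r 0.012 linedir 0.62
wrist red 790 ang 0.6 r 0.055 linedir 0.78
```

```bash
python3 - <<'E'
import cv2,numpy as np
w=cv2.imread('pics/k_wrist.png');s=cv2.imread('pics/k_side.png')
g=np.zeros((600,800,3),np.uint8)
g[:,:500]=cv2.resize(w[90:330,180:380],(500,600),interpolation=cv2.INTER_CUBIC)
g[:300,500:]=cv2.resize(s[220:320,255:355],(300,300),interpolation=cv2.INTER_CUBIC)
t=cv2.imread('pics/k_top.png');g[300:,500:]=cv2.resize(t[160:260,310:410],(300,300))
cv2.imwrite('pics/g9.png',g)
E
```

```text
(no output)
```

View pics/g9.png

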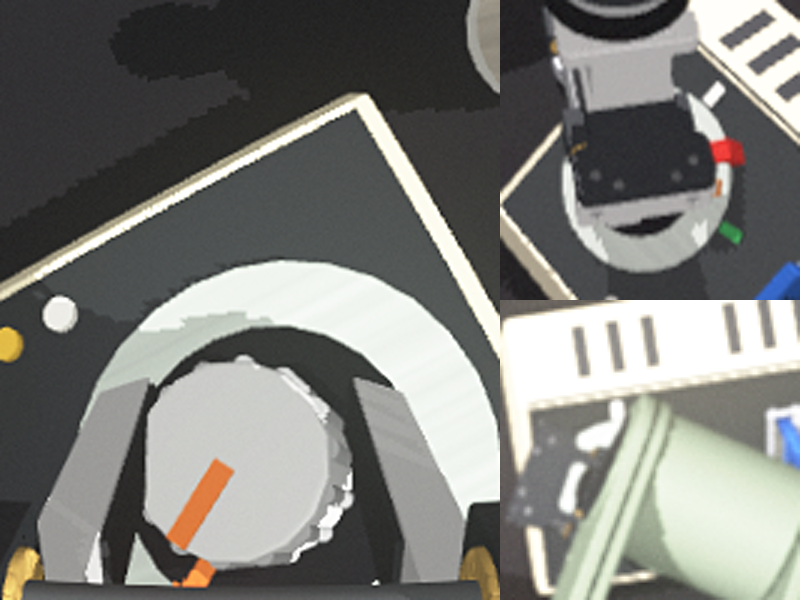

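```bash
cat >k3.py <<'E'
from h import *
import sys
exec(open('k2.py').read().split("for n in")[0])
def ang(n,p,q,ht):
    m=r.camera_model(n);C,V=rays(n,m,[p,q]);P0=kg+ht*Nn;P=C+V*(((P0-C)@Nn)/(V@Nn))[:,None]-P0
    x,y=P@Uu,-P@MC[:3,1];return np.c_[x,y].round(4),np.arctan2(y[1]-y[0],x[1]-x[0])
E
python3 - <<'E'
exec(open('k3.py').read())
for ht in(.003,.013): print(ang('wrist',(270,276),(252,306),ht))
print('side lug',ang('side',(290.9,213),(328,282.3),-.03))
E
```

```text
16.8 [ 0.54216657 -0.14789812  0.12904706] 2.790657013946801 11.844378514551995 [2.89993284 0.93233651 1.02319191] 0.04564513772290382 -1.6451563665228244
along n -0.004033168772283958 u -0.0010645810420916429 v 0.004119136916112463
(array([[-0.0001,  0.0003],
       [ 0.0103,  0.0157]]), np.float64(0.973347477884447))
(array([[ 0.002 , -0.0021],
       [ 0.0118,  0.0123]]), np.float64(0.9733474778844496))
side lug (array([[ 0.0745, -0.1051],
       [ 0.0298,  0.0461]]), np.float64(1.8581531760407115))
```

Call:
arm_command:
  series:
    - [0.25, -0.13, -0.4, 0, 0.8]
    - [0.25, -0.13, -0.4, 0, 0.38]
    - [0.5, -0.27, -0.8, 0, 0.38]
    - [0.5, -0.27, -1.2, 0, 0.38]
    - [0.5, -0.27, -3.5, 0, 0.38]
    - [0.5, -0.27, -6.5, 0, 0.38]
    - [0.5, -0.27, -6.5, -9, 0.38]
    - [0.5, -0.27, -6.5, -18, 0.38]

```text
clock: 17.8
position: [0.5391, -0.1527, 0.1943]
tool_rot: [-3.141, 0.002, 3.108]
contact_force: [0.1, 0.8, -0.6]
opening: 0.0583
```

```bash
python3 k2.py; python3 -c "
from h import *
go([.5400,-.1523,.1345],YAW+np.pi+.30)"
```

```text
17.8 [ 0.53906062 -0.15272364  0.1943322 ] 3.1075307857693963 -0.611058764201116 [ 0.01249695 -0.00086619  0.01219508] 0.05832124328222575 -1.967262656515593
along n 0.05160056072713109 u 0.03330337946160459 v -0.00021825423047657405
side lug 47 ang 0.99 r 0.044 linedir 0.98
side line 10 ang 1.01 r 0.006 linedir 1.02
side red 101 ang 0.67 r 0.06 linedir 0.81
side green 29 ang 1.36 r 0.067 linedir 1.42
wrist lug 290 ang 1.01 r 0.045 linedir 0.98
wrist line 206 ang 0.98 r 0.012 linedir 0.77
wrist red 508 ang 0.62 r 0.055 linedir 0.53
shift cm [-0.14  0.    5.91] turn -27.68
```

Call:
arm_command:
  series:
    - [-0.1, 0, 0, -9, 0.38]
    - [-0.1, 0, 0, -18, 0.38]
    - [-0.1, 0, 0, -27.5, 0.38]
    - [-0.1, 0, 2, -27.5, 0.38]
    - [-0.1, 0, 5.4, -27.5, 0.38]
    - [-0.1, 0, 5.4, -27.5, 0.38]
    - [-0.1, 0, 5.4, -27.5, 0.8]
    - [-0.1, 0, 5.4, -27.5, 0.8]
  force: 25

```text
clock: 18.95
position: [0.5406, -0.1525, 0.1406]
tool_rot: [-3.138, 0.002, -2.7]
contact_force: [0.2, -2.6, -2.2]
opening: 0.0462
```

Call:
arm_command:
  series:
    - [0, 0, 0, 0, 0.8]
    - [0, 0, 0, 0, 0.8]
    - [0, 0, 0, 5, 0.8]
    - [0, 0, 0, 10, 0.8]
    - [0, 0, 0, 15, 0.8]
    - [0, 0, 0, 20, 0.8]
    - [0, 0, 0, 25, 0.8]
    - [0, 0, 0, 29, 0.8]

```text
clock: 19.95
position: [0.5401, -0.1506, 0.1405]
tool_rot: [3.14, 0.001, 3.078]
contact_force: [1.0, -1.4, 2.3]
opening: 0.0443
```

```bash
python3 k2.py
```

```text
19.95 [ 0.54012734 -0.15056928  0.14046538] 3.078159446142114 1.433621277839056 [ 0.78355742 -0.13210515  0.78542479] 0.04434079887109985 -1.935511097548941
along n 0.006694884488841289 u 0.003521409575490004 v 0.0017634624643526444
side lug 45 ang 1.32 r 0.046 linedir 1.1
side line 3 ang 1.64 r 0.004 linedir 1.49
side green 29 ang 1.36 r 0.067 linedir 1.42
wrist lug 10 ang 0.77 r 0.069 linedir -1.29
wrist line 341 ang 1.34 r 0.011 linedir 1.16
wrist red 261 ang 0.6 r 0.06 linedir -1.46
```

Call:
arm_command:
  series:
    - [0, 0, 0, 4, 0.8]
    - [0, 0, 0, 4, 0.8]
    - [0, 0, 0, 0, 0.5]
    - [0, 0, 0, 0, 0.38]
    - [0, 0, -1, 0, 0.38]
    - [0, 0, -4, 0, 0.38]
    - [0, 0, -9, 0, 0.38]
    - [0, 0, -12, 0, 0.38]

```text
clock: 21.1
position: [0.5403, -0.1518, 0.2628]
tool_rot: [-3.14, 0.004, 3.078]
contact_force: [0.6, 0.9, 1.0]
opening: 0.0581
```

Call:
arm_command:
  series:
    - [2, 0, 0, 0, 0.38]
    - [6, 0, -2, 0, 0.38]
    - [8, 0, -2, 0, 0.38]
    - [8, 0, -2, 0, 0.38]

```text
clock: 21.6
position: [0.459, -0.1463, 0.2803]
tool_rot: [-3.141, 0.001, 3.077]
contact_force: [-1.1, 0.1, -0.2]
opening: 0.0581
```

```bash
python3 k2.py; python3 - <<'E'
from h import *
# top-view check of movables: colour centroids now vs start
a=cv2.imread('pics/top0.png');b=cv2.imread('pics/k_top.png');s0=cv2.imread('pics/side0.png');s1=cv2.imread('pics/k_side.png')
for nm,lo,hi in(('yellow',(22,120,120),(32,255,255)),('redcap',(0,170,120),(5,255,255)),('blue',(105,150,80),(120,255,255))):
  for tag,p,q in(('top',a,b),('side',s0,s1)):
    print(nm,tag,[(len(c[0]),c[1].mean().round(1),c[0].mean().round(1)) for c in[np.nonzero(cv2.inRange(cv2.cvtColor(i,cv2.COLOR_BGR2HSV),lo,hi)) for i in(p,q)]])
i7=cv2.imread('pics/s7.png')
d=lambda x,y,w,h:np.abs(s1[y:y+h,x:x+w].astype(int)-i7[y:y+h,x:x+w]).mean()
print('slot-region change since homing',d(315,295,60,70),'block',np.abs(s1[225:255,268:300].astype(int)-s0[225:255,268:300]).mean(),'grey',np.abs(s1[120:150,215:250].astype(int)-s0[120:150,215:250]).mean())
E
```

```text
21.6 [ 0.45904566 -0.14627827  0.2802944 ] 3.077322276823671 0.47493400581103384 [ 0.02782595  0.02466688 -0.0001316 ] 0.05806464993618254 -1.9949499060184694
along n 0.1669262373294303 u 0.01847177050148636 v 0.017486220915570966
side lug 51 ang 1.34 r 0.045 linedir 1.3
side line 16 ang 1.36 r 0.011 linedir 1.35
side red 101 ang 0.67 r 0.06 linedir 0.81
side green 28 ang 1.36 r 0.067 linedir 1.41
top lug 16 ang 1.35 r 0.043 linedir 1.33
wrist lug 131 ang 1.36 r 0.045 linedir 1.35
wrist line 91 ang 1.31 r 0.014 linedir 1.11
wrist red 88 ang 0.64 r 0.048 linedir -1.5
wrist green 64 ang 1.37 r 0.067 linedir 1.39
yellow top [(40, np.float64(233.7), np.float64(207.9)), (41, np.float64(237.3), np.float64(208.3))]
yellow side [(97, np.float64(250.9), np.float64(162.4)), (11, np.float64(265.1), np.float64(156.8))]
redcap top [(0, np.float64(nan), np.float64(nan)), (0, np.float64(nan), np.float64(nan))]
redcap side [(175, np.float64(287.4), np.float64(255.5)), (101, np.float64(327.9), np.float64(270.6))]
blue top [(641, np.float64(157.6), np.float64(255.9)), (731, np.float64(219.1), np.float64(256.8))]
blue side [(1534, np.float64(195.6), np.float64(149.8)), (1490, np.float64(240.1), np.float64(222.8))]
slot-region change since homing 6.119761904761905 block 42.21423611111111 grey 51.09587301587302<stdin>:6: RuntimeWarning: Mean of empty slice.
  ret = ret.dtype.type(ret / rcount)
```

```bash
python3 - <<'E'
from h import *
ey=MC[:3,1];f=lambda i:cv2.inRange(cv2.cvtColor(i,cv2.COLOR_BGR2HSV),(105,120,60),(122,255,255))
a=f(cv2.imread('pics/s7.png'));b=f(cv2.imread('pics/k_side.png'))
for m in(a,b):
    y,x=np.nonzero(m[300:350,315:365]);print(len(x),x.mean()+315,y.mean()+300,x.min()+315,y.max()+300)
w=f(cv2.imread('pics/k_wrist.png'));mw=r.camera_model('wrist')
print('want',[projw(mw,MOUTH+.06*Nn+Uu*i+ey*j)[0].round(1).tolist() for i in(-.04,.04) for j in(-.005,.005)])
n,l,st,c=cv2.connectedComponentsWithStats(w);print(st[1:][st[1:,4]>60],c[1:][st[1:,4]>60].round(1))
s0=f(cv2.imread('pics/side0.png'))
E
```

```text
693 340.77344877344876 327.8008658008658 319 348
695 340.76690647482013 327.81726618705034 319 348
want [[158.1, 259.9], [166.0, 258.5], [165.1, 332.9], [173.4, 332.1]]
[[159 257  30  49 804]] [[172.  275.7]]
```

```bash
python3 -c "
from cell import r
print(r.get_obs()['clock'],r.get_obs()['contact_force']);print(r.sign_off())"
```

```text
21.75 [ 0.33229438  0.07413415 -0.22846192]
the job is handed in; nothing more can be done
None
```

The blue plate is home in the slot, the knob is on at the green mark, and I handed the job in at 21.8 s of the 58 s allowed. The sign-off gives no verdict, so this rests on my own checks.

**What I did**
- **Plate:** I gripped the smaller blue plate off-centre in the rack's middle groove. The tool can't tilt, so I pivoted the plate about 35° in the pads against the groove rim, then slid it into the slot until it stopped.
- **Knob:** I pushed it in and turned it past the red stop to about 0.99. I then let it spring out, gripped it again and turned it to the end.

**Last checks**
- **Plate depth:** Pressing on the plate's top met contact within about 1 mm of the height expected for a plate at home. The plate looked the same in the side view after the knob work as before it.
- **Knob angle:** The pointer and lug read 1.31–1.36 rad in the three cameras, against 1.35 at the end stop.
- **Knob sprung out:** I did not measure this directly. The fingers are clear, and the knob was not pushed in during the final turn.
- **Robot contact:** The gripper is clear of everything, and the force reading is about zero.

**Checks that failed or disagreed**
- After homing, one wrist-camera reading showed the plate's top edge about 6% shorter than predicted. I put that down to camera and pose error, because the touch check agreed.
- One mid-turn knob reading gave 0.64 rad. I replaced it with 0.97–0.99 rad from the pointer and lug read by hand.
- My final image check on the spare plates, bottle and block was inconclusive because the arm blocked the side view. No push on any of them showed in the force readings I looked at.

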